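# Set the eccentric stop to low and run the test plug home

## Robot

A 6-joint arm with a two-finger parallel gripper is mounted at the origin on the work surface. World frame = base frame: x ahead of the robot, y to its left, z up, the work surface at z = 0. Lengths are in m, angles in rad, forces in N, time in s.
With the tool pointing down it reaches from about 0.375 to 0.9 m from the base axis. Payload 3.1 kg.
Tool frame: the origin (TCP) lies at the centre of the arm's flange, where the gripper is bolted on; the fingertips stand robot.tip_extent ahead of it and the grasp point (between the pads) lies 164 mm ahead of it (robot.tip_extent is the distance from the TCP to the fingertips, in m); z points along the fingers, y is the line along which they close (so a half turn about z gives the same grasp; the last joint's range is limited). The gripper opens to 87 mm and grips with 3 to 60 N. Pads are 19 mm wide; open, the fingers measure 117 mm over their backs; the gripper's body (75 mm by 190 mm) begins 51 mm behind the grasp point.
Start: joints at [1.036, 0.527, 1.433, -0, 1.181, -0.178], TCP at [0.218, 0.586, 0.405] pointing down, gripper open.
Joint ranges: [-3.08, 3.08], [-0.75, 2.2], [0.22, 2.44], [-1.43, 4.57], [0, 2.65], [-2.85, 2.85]. Speed limits (rad/s): [2.79, 2.79, 3.14, 3.14, 3.14, 3.14].

## Interface

Orientations are given as a unit quaternion [x, y, z, w].
In Python, from rig import get_obs, camera, hand_in, cut_out, robot gives the robot as it stands.
- The arm moves only by the tool step_arm, never from a script. Its argument "rows" is a list of rows, each a list of 6 numbers: the shift along the world's x, y, z in m, then the turn, a rotation vector about the world's x, y, z in degrees. A call has 1 to 12 rows; each row shifts and turns the commanded pose from where the row before left it; what a row does not reach is not made up. A row lasts 1/8 s, in which the tool goes at most 62.5 mm and 10.7 degrees, less where a joint would pass 70% of its speed; a pose out of reach is approached as far as the arm can. A call is refused whole if a number of a shift passes 0.0625 or a number of a turn 10.7, either way. A call with a gripper value outside its range is refused whole. "jaw" is the finger opening in m, from 0 to 0.087, set as the call begins (left out, the last holds). The fingers move at their own pace and stop on an object; "squeeze" is the grip in N (left out, the last holds). Time passes only in rows, so rows that do not move let the fingers close. It gives the time, the measured TCP pose, the force, the opening and the grip force at its end, in the units of the state.
- get_obs(): the state, without advancing time (a new reading comes with each control period).
- camera(name): name is "side" or "top"; returns a dict with "pixels" (480x640x3 uint8, blue, green, red), "depth" (480x640 float32, m along the optical axis (not along the pixel's ray), 0 where there is no reading), "fov_y" (degrees; the focal length in pixels is half the picture's height over the tangent of half this angle, whatever the lens; pixels are square), "cx", "cy" (the principal point, pixels), "extrinsics" (4x4, takes a point from camera to world coordinates). Camera axes: x right, y up, looking along -z (the intrinsics and any distortion apply to the point x, -y, -z); pixel columns grow to the right and rows downward; lengths in m; the calibration is good to about 2 mm. A picture is of the moment at which its call begins.
- hand_in(): hands the job in; it is judged then, once.
Trained networks look in the newest picture that a camera, given by its name, has taken for a name from the list of things; names that differ only in an ending like _2 or _b are one class to them, and where a whole thing is asked for, a point or a joint stands for the part that bears it (a point fixed in the world has none). Each returns a list of dicts, best first, with "confidence" (0 to 1); they miss things now and then, are a little off and sometimes report something else, mostly with a low value. They report only what shows in the picture. A call takes as long as a camera call.
- cut_out(label, camera): "region" (480x640 bool, what is visible of it) and "extent" ([centre column, centre row, width, height] in pixels, round what is visible of it).
The state is a dict: "time": time; "q": joint angles; "joint_velocities": joint speeds; "joint_torque": joint torques, N m; "position": TCP position; "tool_rot": TCP orientation; "ft_force": force on the tool from outside, world axes, zero at the start; "moment": the same for the moment, N m; "grip_width": finger opening in m; "grip_force": force on a finger pad.
Only numpy, scipy, OpenCV 4.12 (cv2) and the standard library are available. Lean on these libraries where they do the work, as an engineer would, in place of code of your own. Each camera call takes 0.05 s, during which the arm holds its last target. There are 200 camera calls.

## Task

The instrument is waiting in its test station: first swing the lever of the eccentric stop round, with a fingertip, until the eccentric's low point faces the carriage's roller, and only then push the carriage forward by its upright push plate until the test plug is fully home in the instrument's socket. Push with the fingertips only: pinch neither the lever nor the push plate, keep the fingers off the plug and its clamp, do not drive the roller against the raised eccentric, and leave the eccentric at low. Disturb none of the loose things lying about, and finish with the hand clear.

Things in the scene. Friction and masses are not known exactly. Their poses are not given: they have to be found in the camera images.
- station: Test station fixed to the bench, place and yaw vary: 12 mm thick base plate with an instrument in its nest, a rail with the carriage, and the eccentric stop. Origin at bench level on the rail's line; +y is the carriage's FORWARD direction (to the instrument), +z up, the eccentric stands on the +x side. Base plate spans x -200..160, y -215..335 mm. All heights below are above the bench.
- socket (a point): Mouth of the round socket in the instrument's panel, at x 0, y 95 mm of the station, 61 mm high; its collar stands 14 mm proud of the panel. The instrument is a beige box 230 mm wide, 200 mm deep, with a black panel that looks to the carriage (station y = 109 mm, x -168..68 mm); its top is 134 mm high.
- cam (a joint): Angle of the eccentric stop, rad. 0: LOW point faces the roller, lever points straight forward (station +y). Grows CLOCKWISE seen from above (at 1.57 the lever points to station +x), so push the lever anticlockwise to reach low. Limits -0.10 (stop pin) and 2.6; starts at 1.45 to 2.15. Stays where left: friction 0.25 N m, about 3 N at the grip. Within 0.35 rad of 0 counts as low.
- cam_pivot (a point): On the eccentric's upright pivot axis (station x 85, y -26 mm), 62 mm high, at the top of its disc. Steel disc 56 mm in diameter, 50 to 62 mm high, centred 14 mm off the pivot: rim 14 mm from the pivot at the low point, 42 mm at the high point. The lever lies on the disc and points over the high point.
- stop_pin (a point): Top of the fixed upright stop pin, 8 mm thick, 73 mm high, 46 mm from the pivot, between the eccentric and the rail. The lever meets it just past low.
- lever_grip (a point): Middle of the lever's black grip, 78 mm from the pivot axis, 68 mm high; turns with the lever. The grip reaches from 50 to 100 mm from the pivot, is 16 mm wide, and lies 58 to 78 mm high; under it is free air down to the base plate (12 mm high).
- carriage (a joint): Travel of the carriage along the rail, m: 0 fully back, 0.060 fully home (plug in the socket, end stop). Starts at 0 to 0.022. Friction about 3 N, no spring, stays where left. From the eccentric's start angles the roller meets the disc at a travel of 0.040 to 0.052; with the eccentric at low it passes freely to 0.060.
- push_face (a point): Centre of the rear face of the carriage's upright push plate, 74 mm high; moves with the carriage. Push here along station +y. The plate is 90 mm wide, 10 mm thick, 48 to 94 mm high. The point is at station y -140 mm fully back, -80 mm home. Behind it are only the flat rail (24 mm high) and an end stop 34 mm high at station y -195 to -205 mm.
- roller (a point): Centre of the carriage's follower roller, 18 mm in diameter, 50 to 62 mm high (its pin 65 mm), on a 24 mm wide arm that reaches from the carriage to station x = 97 mm; moves with the carriage.
- plug_tip (a point): Front end of the test plug, 19 mm in diameter, axis 61 mm high, held in a black split clamp (36 mm wide, 30 mm long, top 84 mm high) 58 to 88 mm behind this point. Fingers stay off both.
- handpiece: Loose blue handpiece 140 mm long, 24 mm square with rounded edges, lying on the station's base plate to the station's -x side of the rail; origin on its underside. Leave alone.
- dust_cap: Loose white dust cap, 36 mm in diameter, 28 mm high, standing on the base plate to the station's -x side of the rail. Leave alone.
- gauge_pin: Loose steel gauge pin, 22 mm in diameter, 34 mm high, standing upright on the base plate's rear corner on the eccentric's side. Leave alone.
- tape_roll: Loose roll of clear tape, 96 mm in diameter, 25 mm high. Leave alone.
- screw_jar: Loose glass jar, 60 mm in diameter, 75 mm high. Leave alone.
- test_block: Loose aluminium block, 50 x 70 x 30 mm. Leave alone.

How it is judged:
On the way, in this order (a step that is already met when the one before it is completed fails the run):
1. the eccentric has been turned to its low point (within 0.35 rad) while the carriage still stands short of the eccentric's reach (travel under 0.036) (value of joint cam between -0.2 and 0.35 rad and value of joint carriage below 0.036 m), for 0.2 s.
2. the carriage has been pushed fully home (travel over 0.0585) with the eccentric still at low (value of joint cam between -0.2 and 0.35 rad and value of joint carriage above 0.0585 m), for 0.2 s.
At the end, for the whole second after the job is handed in: The carriage is home (travel over 0.0585 of 0.060 m) and at rest, the eccentric rests within 0.35 rad of its low point, and every loose thing is within 20 mm of where it was (all of step 2 and velocity of joint carriage between -0.005 and 0.005 m/s and velocity of joint cam between -0.05 and 0.05 rad/s and distance of each of handpiece, dust_cap, gauge_pin, tape_roll, screw_jar, test_block from where it was at the start of the episode below 0.02 m); the robot touches nothing.
It fails at once if the lever's grip is pinched (both sides pressed at once with over 2 N) (contact force between the fingers and cam_c2 above 2 N and contact force between the fingers and cam_c3 above 2 N).
It fails at once if the push plate is pinched (front and rear pressed at once with over 2 N) (contact force between the fingers and carriage_c0 above 2 N and contact force between the fingers and carriage_c1 above 2 N).
It fails at once if the fingers press on the test plug or its clamp (over 2 N) (contact force between the fingers and carriage_c4 above 2 N or contact force between the fingers and carriage_c5 above 2 N or contact force between the fingers and carriage_c6 above 2 N).
It fails at once if the roller is driven against the eccentric (over 10 N) (contact force between carriage_c7 and cam_c0 above 10 N).
It fails at once if a loose thing is moved more than 20 mm or lifted (distance of any of handpiece, dust_cap, gauge_pin, tape_roll, screw_jar, test_block from where it was at the start of the episode above 0.02 m).
It also fails if it takes over 54 s, if anything falls off the work surface, if the arm or the gripper's body presses on something with over 40 N, if the wrist force passes 120 N, or if a joint passes its speed limit or range.

## Working session

There is one attempt and no reset: what is moved stays moved. The work goes in short steps, Python scripts to look and compute and a tool call to move; the robot and the scene stay as the last step left them, time stands still between calls to the robot, and variables do not carry over. Pictures are saved under pics/ and viewed, at most 10 in all, crops included, and the job is handed in when it is done.

Besides the shell and the picture viewer there is one more tool, called after "Call:" as name(argument=value, ...), one argument or row to a line, values as JSON. step_arm: Moves the arm, as the interface text tells. Its arguments: {"type":"object","properties":{"rows":{"type":"array"},"jaw":{"type":"number"},"squeeze":{"type":"number"}},"required":["rows"]}

```bash
mkdir -p pics
cat > h.py <<'E'
import numpy as np, cv2
from rig import get_obs, camera, hand_in, cut_out, robot
def proj_setup(c):
    f=240/np.tan(np.radians(c["fov_y"])/2); return f
def cloud(c):
    f=proj_setup(c); v,u=np.mgrid[0:480,0:640]; d=c["depth"]
    P=np.stack([(u-c["cx"])/f*d,-(v-c["cy"])/f*d,-d],-1)
    E=np.array(c["extrinsics"]); W=P@E[:3,:3].T+E[:3,3]; W[d==0]=np.nan
    return W
E
python3 - <<'E'
from h import *
print(robot if not hasattr(robot,'__dict__') else vars(robot)); o=get_obs(); print(o)
for n in("top","side"):
    c=camera(n); cv2.imwrite(f"pics/{n}0.png",c["pixels"]); W=cloud(c); print(n,{k:c[k] for k in c if k not in("pixels","depth")})
    np.save(f"{n}0.npy",W)
    for l in["station","cam","lever_grip","stop_pin","push_face","roller","plug_tip","carriage","cam_pivot","socket","gauge_pin","tape_roll","screw_jar","test_block","handpiece","dust_cap"]:
        try:
            for r in cut_out(l,n)[:1]:
                print(l,round(r["confidence"],2),np.round(r["extent"]),np.round(np.nanmedian(W[r["region"]],0),3))
        except Exception as e: print(l,e)
E
```

```text
{}
{'time': 0.0, 'q': array([ 1.03648287e+00,  5.28475899e-01,  1.43387698e+00, -1.00656415e-05,
        1.18141130e+00, -1.78476580e-01]), 'joint_velocities': array([-0.00130893,  0.00017541,  0.00047188,  0.0001756 , -0.00164846,
        0.00010075]), 'joint_torque': array([ 2.21453238e-04, -4.40036631e+01, -1.76596856e+01,  6.34972542e-02,
        5.78921009e-02, -1.61001872e-04]), 'position': array([0.21752036, 0.58556841, 0.40377329]), 'tool_rot': array([ 1.76979263e-01,  9.84213982e-01, -1.01916152e-03, -3.74460307e-04]), 'ft_force': array([0.46890393, 0.04105309, 0.19517164]), 'moment': array([-0.01531104, -0.00930504, -0.05844934]), 'grip_force': 0.0, 'grip_width': 0.08733947360544189}
top {'fov_y': 42.07162371556385, 'cx': 313.03569219469404, 'cy': 235.62109271344082, 'extrinsics': array([[-0.00669726,  0.99308252, -0.11722741,  0.35590651],
       [-0.99997109, -0.00622878,  0.00436219, -0.14094516],
       [ 0.00360183,  0.11725323,  0.99309552,  1.24539319],
       [ 0.        ,  0.        ,  0.        ,  1.        ]])}
station 0.81 [210. 243. 292. 204.] [0.469 0.063 0.01
[... 1284 characters left out ...]
0.89 [306. 214.  80.  70.] [ 0.499 -0.108  0.065]
roller 0.61 [307. 210.  81.  68.] [ 0.499 -0.106  0.064]
plug_tip 0.82 [307. 212.  78.  69.] [ 0.499 -0.107  0.065]
carriage 0.98 [308. 211.  78.  67.] [ 0.499 -0.108  0.065]
cam_pivot 0.77 [281. 211. 228. 227.] [ 0.462 -0.011  0.014]
socket 0.8 [282. 211. 233. 232.] [ 0.462 -0.011  0.014]
gauge_pin 0.73 [378. 252.  11.  22.] [ 0.627 -0.199  0.037]
tape_roll 0.68 [404. 406.  74.  75.] [ 0.53  -0.48   0.024]
screw_jar 0.89 [475. 362.  47.  60.] [ 0.645 -0.47   0.063]
test_block 0.83 [337. 423.  36.  62.] [ 0.432 -0.469  0.03 ]
handpiece 0.73 [241. 265.  72.  18.] [ 0.379 -0.14   0.033]
dust_cap 0.44 [306. 214.  78.  68.] [ 0.499 -0.109  0.065]
```

Run:
```python
import cv2
a=cv2.imread("pics/top0.png")[120:360,40:360]; cv2.imwrite("pics/t1.png",cv2.resize(a,(800,600),interpolation=2))
a=cv2.imread("pics/side0.png")[80:360,150:470]; cv2.imwrite("pics/s1.png",cv2.resize(a,(685,600),interpolation=2))
```

```text
(no output)
```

View pics/t1.png

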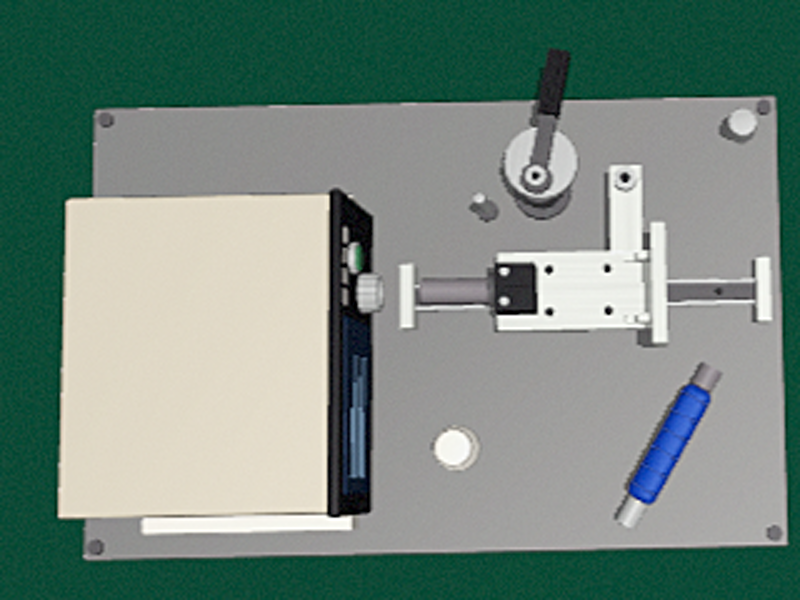

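View pics/s1.png

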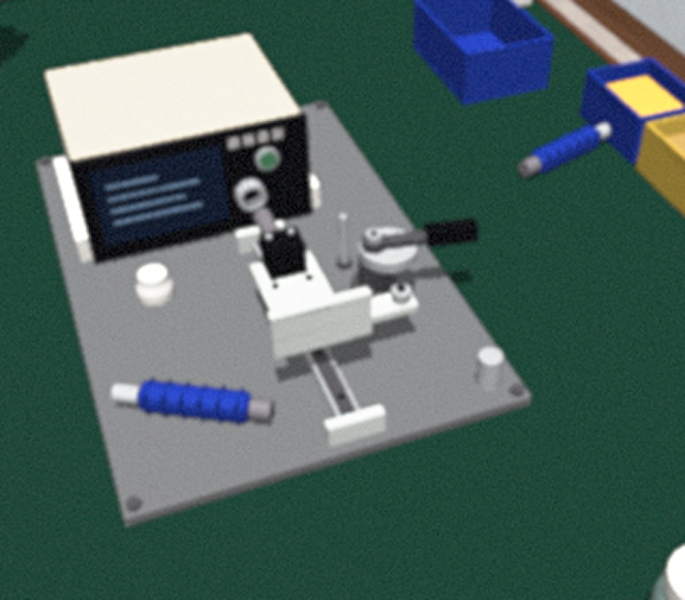

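The top crop shows the instrument on the left, so forward is world +y. The lever points away from the robot and slightly rearward, with its pivot at crop (536,177). The push plate is at crop (657,283), and the base corners are clearly visible. Next I'll fit the station pose.

```bash
cat >> h.py <<'E'
def ray(c,u,v,z):
    f=proj_setup(c);E=np.array(c["extrinsics"]);d=E[:3,:3]@np.array([(u-c["cx"])/f,-(v-c["cy"])/f,-1.]);o=E[:3,3]
    return (o+d*(z-o[2])/d[2])
E
python3 - <<'E'
from h import *
c=camera("top")
cr=lambda x,y,z:ray(c,40+x/2.5,120+y/2.5,z)[:2]
S=np.array([[160,335],[160,-215],[-200,-215],[-200,335],[85,-26]])/1e3
P=np.array([cr(95,110,.012),cr(775,97,.012),cr(788,543,.012),cr(85,558,.012),cr(536,177,.073)])
# rigid fit
s0,p0=S[:4].mean(0),P[:4].mean(0);U,_,V=np.linalg.svd((S[:4]-s0).T@(P[:4]-p0));R=(U@V).T
t=p0-R@s0; print("det",np.linalg.det(R),"yaw",np.degrees(np.arctan2(R[1,0],R[0,0])),"t",t)
print("resid mm",np.round(1e3*(P-(S@R.T+t)),1))
for k in("socket","pivot","push0"): pass
st=lambda p:np.round(1e3*R.T@(np.array(p)[:2]-t),1)
for n,a in dict(griptip=(558,50,.078),gripmid=(555,82,.078),push_top_rear=(666,283,.094),push_top_frontt=(651,283,.094),roller=(625,177,.065),pin=(480,199,.073),gauge=(741,120,.046),endstop=(770,290,.034)).items(): print(n,st(cr(*a)))
W=np.load("top0.npy"); 
m=(W[...,2]>.088)&(W[...,2]<.1)&(W[...,1]<-.05)&(W[...,1]>-.25)&(W[...,0]<.6)&(W[...,0]>.38)
q=1e3*(W[m][:,:2]-t)@R; print("plate",m.sum(),np.percentile(q,[2,50,98],axis=0))
g=cut_out("lever_grip","top")[0]["region"]; q=1e3*(W[g][:,:2]-t)@R; print("lever",np.median(q,0), np.degrees(np.arctan2(np.median(q,0)[0]-85,np.median(q,0)[1]+26)))
np.savez("st.npz",R=R,t=t)
for n,p in dict(pivot=(85,-26),pushhome=(0,-80),pushback=(0,-140)).items(): print(n,R@np.array(p)/1e3+t)
E
```

```text
det 1.0 yaw 0.8214963895763508 t [ 0.49627938 -0.01036315]
resid mm [[-1.7 -0.7]
 [-2.1  1. ]
 [ 1.8  0.8]
 [ 1.9 -1.1]
 [-0.6  0.3]]
griptip [182.1 -44. ]
gripmid [157.  -41.4]
push_top_rear [  -1.6 -123.3]
push_top_frontt [  -1.4 -112.2]
roller [ 84.6 -93.3]
pin [68.3 17.1]
gauge [ 131.8 -184.5]
endstop [  -1.5 -204.2]
plate 259 [[ -42.17552987 -122.91284796]
 [   0.96074312 -118.18243616]
 [  42.29176363 -113.2822066 ]]
lever [nan nan] nan
pivot [ 0.58164341 -0.03514181]
pushhome [ 0.49742636 -0.09035493]
pushback [ 0.4982866  -0.15034876]
```

```bash
cat > path.py <<'E'
from h import *
d=np.load("st.npz");R,t=d["R"],d["t"]
def lev(phi,r=80,gap=0):
    n=np.array([np.cos(phi),-np.sin(phi)]);a=np.array([np.sin(phi),np.cos(phi)])
    s=8+15*abs(n[0])+10*abs(n[1])+gap
    return R@((np.array([85,-26])+r*a+s*n)/1e3)+t
E
python3 - <<'E'
from path import *
print(robot.tip_extent, get_obs()["time"])
print("start",lev(1.75,gap=30))
for p in np.arange(1.75,0,-.15): print(round(p,2),np.round(lev(p),4))
print(lev(.1))
E
```

```text
0.1822 1.8
start [ 0.65226836 -0.09810001]
1.75 [ 0.6572 -0.0685]
1.6 [ 0.6614 -0.0548]
1.45 [ 0.6636 -0.0439]
1.3 [ 0.6645 -0.0334]
1.15 [ 0.664  -0.0225]
1.0 [ 0.6619 -0.0114]
0.85 [ 6.58e-01 -3.00e-04]
0.7 [0.6524 0.0104]
0.55 [0.6448 0.0204]
0.4 [0.6356 0.0293]
0.25 [0.6246 0.0368]
0.1 [0.6123 0.0425]
[0.61232368 0.04251803]
```

Call:
step_arm(
  rows=[
    [0.055,-0.03,0,0,0,-10],
    [0.055,-0.03,0,0,0,-10],
    [0.055,-0.03,0,0,0,-10],
    [0.05,-0.04,0,0,0,-10],
    [0.05,-0.05,0,0,0,-10],
    [0.05,-0.055,0,0,0,-9.5],
    [0.05,-0.055,0,0,0,-9],
    [0.05,-0.055,0,0,0,0],
    [0,0,0,0,0,0],
    [0,0,0,0,0,0],
  ],
  jaw=0,
  squeeze=5,
)

```text
time: 3.05
position: [0.6012, 0.2739, 0.4044]
tool_rot: [0.701, 0.714, -0.0, -0.001]
ft_force: [-0.5, 0.1, 0.2]
grip_width: 0.0017
grip_force: 0.0
```

Call:
step_arm(
  rows=[
    [0.008,-0.048,0,0,0,0],
    [0.008,-0.048,0,0,0,0],
    [0.007,-0.048,0,0,0,0],
    [0.007,-0.048,0,0,0,0],
    [0.007,-0.048,0,0,0,0],
    [0.005,-0.048,0,0,0,0],
    [0.005,-0.048,0,0,0,0],
    [0.005,-0.043,0,0,0,0],
    [0,0,0,0,0,0],
    [0,0,0,0,0,0],
  ],
)

```text
time: 4.3
position: [0.6531, -0.103, 0.4046]
tool_rot: [0.7, 0.715, 0.0, -0.001]
ft_force: [-0.5, 0.3, -0.4]
grip_width: 0.0004
grip_force: 0.0
```

Call:
step_arm(
  rows=[
    [0,0,-0.04,0,0,0],
    [0,0,-0.04,0,0,0],
    [0,0,-0.04,0,0,0],
    [0,0,-0.03,0,0,0],
    [0,0,-0.024,0,0,0],
    [0,0,0,0,0,0],
    [0,0,0,0,0,0],
  ],
)

```text
time: 5.18
position: [0.6539, -0.1036, 0.2318]
tool_rot: [0.7, 0.715, 0.0, 0.001]
ft_force: [0.7, 0.2, 0.8]
grip_width: 0.0003
grip_force: 0.0
```

Run:
```python
from path import *
c=camera("side");cv2.imwrite("pics/s2.png",cv2.resize(c["pixels"][80:360,150:470],(685,600)))
print(get_obs()["position"],get_obs()["ft_force"])
```

```text
[ 0.65400587 -0.10398011  0.23225845] [-0.67920235 -0.71870214 -0.15162857]
```

View pics/s2.png

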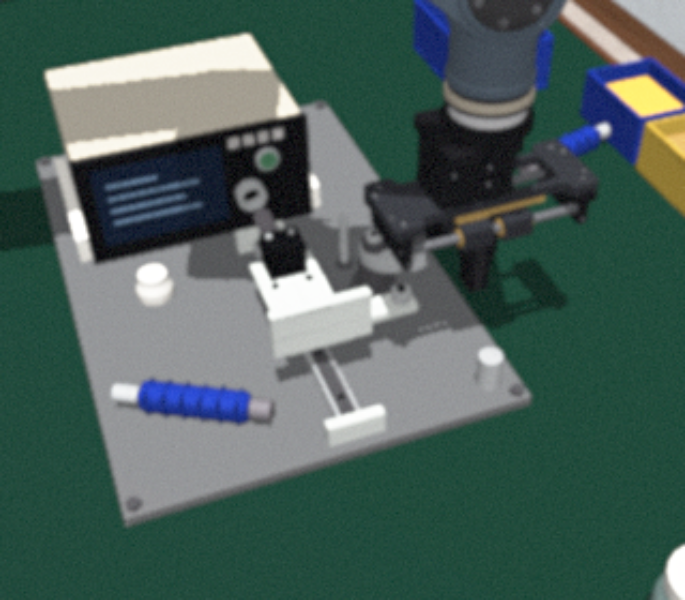

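The closed fingertips (crop 475,265) stand behind the lever, and the body runs across the station above everything nearby. Now I'll sweep the lever.

Call:
step_arm(
  rows=[
    [0.001,0.012,0,0,0,0],
    [0.001,0.012,0,0,0,0],
    [0.001,0.011,0,0,0,0],
    [0.002,0.007,0,0,0,0],
    [0.002,0.007,0,0,0,0],
    [0.002,0.011,0,0,0,0],
    [0.001,0.01,0,0,0,0],
    [0,0.011,0,0,0,0],
    [-0.002,0.011,0,0,0,0],
  ],
)

```text
time: 6.35
position: [0.6618, -0.0124, 0.2308]
tool_rot: [0.7, 0.714, 0.0, 0.001]
ft_force: [-0.9, -3.1, -0.7]
grip_width: 0.0003
grip_force: 1.9
```

Call:
step_arm(
  rows=[
    [-0.004,0.011,0,0,0,0],
    [-0.006,0.011,0,0,0,0],
    [-0.007,0.01,0,0,0,0],
    [-0.009,0.009,0,0,0,0],
    [-0.006,0.004,0,0,0,0],
    [-0.005,0.004,0,0,0,0],
    [-0.006,0.003,0,0,0,0],
    [-0.006,0.003,0,0,0,0],
    [0,0,0,0,0,0],
  ],
)

```text
time: 7.48
position: [0.6116, 0.0426, 0.2307]
tool_rot: [0.7, 0.714, -0.0, -0.001]
ft_force: [2.2, -0.6, 1.2]
grip_width: 0.0005
grip_force: 0.6
```

Run:
```python
from path import *
c=camera("top");cv2.imwrite("pics/t3.png",cv2.resize(c["pixels"][120:360,40:360],(800,600)))
print(get_obs()["position"],get_obs()["ft_force"])
c=camera("side");cv2.imwrite("pics/s3.png",cv2.resize(c["pixels"][80:360,150:470],(685,600)))
```

```text
[0.61172735 0.04257495 0.2305796 ] [ 0.9476239  -0.67988432  1.02303246]
```

View pics/s3.png

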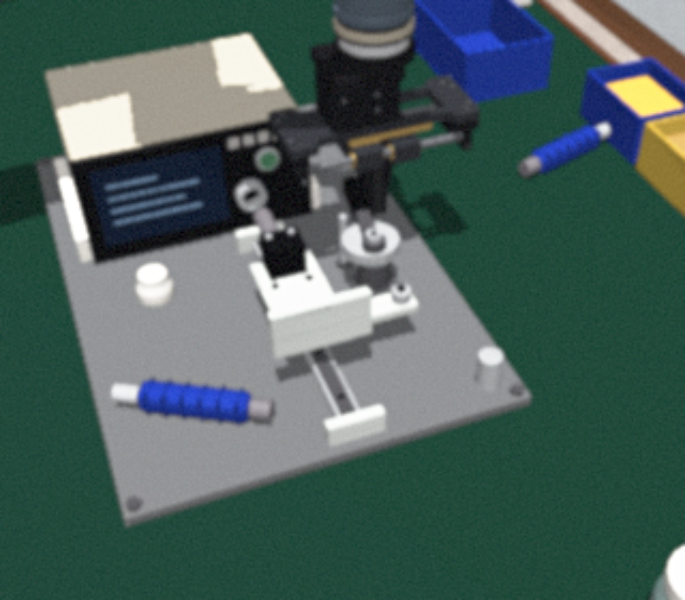

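The lever (crop 365,215) now points forward and the disc sits with its low side to the roller. I'll back off sideways, lift, and move toward the area behind the push plate.

Call:
step_arm(
  rows=[
    [0.01,0,0,0,0,0],
    [0.01,0,0,0,0,0],
    [0,0,0.04,0,0,0],
    [0,0,0.04,0,0,0],
    [0,0,0.03,0,0,0],
    [0,-0.045,0,0,0,0],
    [0,-0.05,0,0,0,0],
    [0,-0.05,0,0,0,0],
    [0,-0.05,0,0,0,0],
    [0,-0.03,0,0,0,0],
    [0,0,0,0,0,0],
  ],
)

```text
time: 8.95
position: [0.6327, -0.1855, 0.3405]
tool_rot: [0.702, 0.713, 0.0, 0.0]
ft_force: [-0.4, 0.9, 0.4]
grip_width: 0.0006
grip_force: 0.0
```

Run:
```python
from path import *
c=camera("top");cv2.imwrite("pics/t4.png",cv2.resize(c["pixels"][120:360,40:360],(800,600)))
print(get_obs()["position"]); W=cloud(c)
m=(W[...,2]>.088)&(W[...,2]<.1)&(W[...,1]<-.05)&(W[...,1]>-.25)&(W[...,0]<.56)&(W[...,0]>.38)
q=1e3*(W[m][:,:2]-t)@R; print("plate",m.sum(),np.percentile(q,[2,50,98],axis=0))
for y in(-155,): print(R@np.array([0,y])/1e3+t)
```

```text
[ 0.63253629 -0.18372806  0.3403288 ]
plate 3 [[ -44.05124307 -121.78040182]
 [ -44.03107139 -121.74007287]
 [ -42.32397509 -119.96764532]]
[ 0.49850166 -0.16534722]
```

View pics/t4.png

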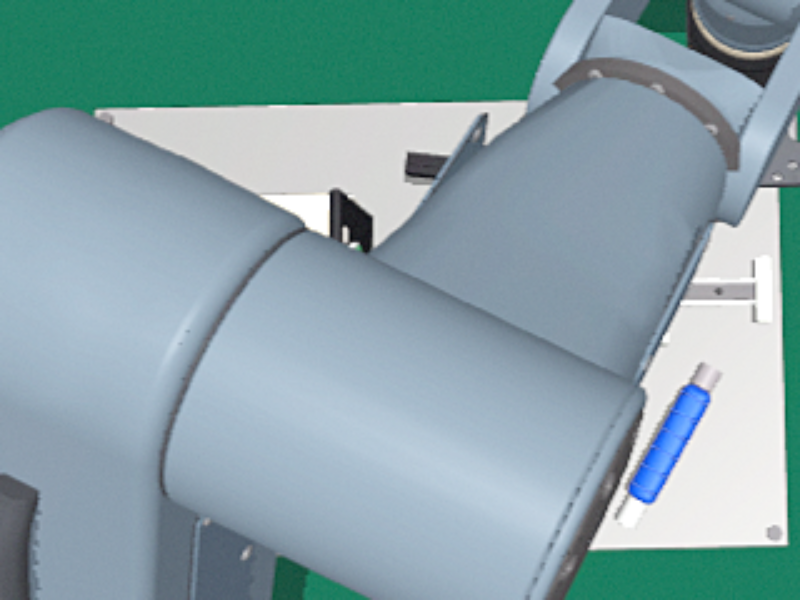

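The lever's tip is at crop (407,165), about 0.09 rad from straight forward, so the eccentric is at low. The carriage hasn't moved. Next I'll go behind the push plate.

Call:
step_arm(
  rows=[
    [-0.044,0.005,0,0,0,0],
    [-0.045,0.004,0,0,0,0],
    [-0.045,0.004,0,0,0,0],
    [0,0,0,0,0,0],
    [0,0,-0.03,0,0,0],
    [0,0,-0.03,0,0,0],
    [0,0,-0.025,0,0,0],
    [0,0,-0.013,0,0,0],
    [0,0,0,0,0,0],
    [0,0,0,0,0,0],
  ],
)

```text
time: 10.25
position: [0.4991, -0.1699, 0.2434]
tool_rot: [0.7, 0.714, 0.0, 0.001]
ft_force: [-1.0, 0.5, 0.4]
grip_width: 0.0002
grip_force: 0.0
```

Run:
```python
from path import *
print(get_obs()["position"],get_obs()["ft_force"])
c=camera("side");cv2.imwrite("pics/s5.png",cv2.resize(c["pixels"][80:360,150:470],(685,600)))
```

```text
[ 0.49905705 -0.16987495  0.24344341] [-0.97993096  0.52244568  0.38420977]
```

View pics/s5.png

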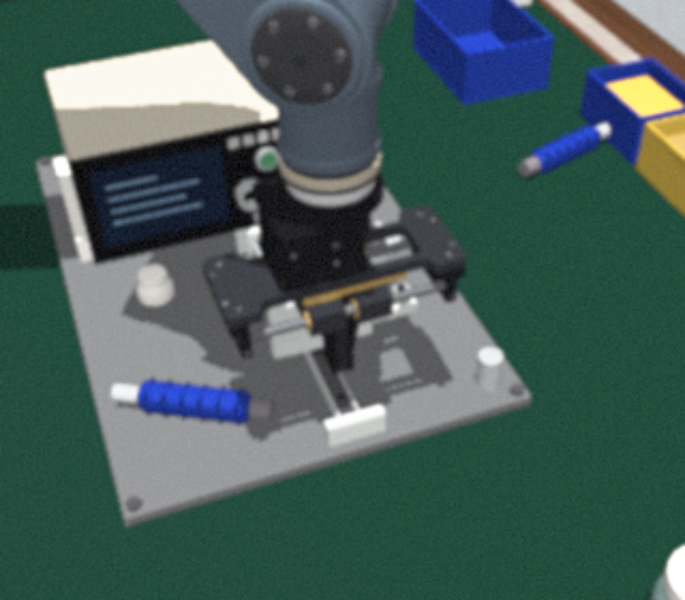

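The fingertips (crop 340,350) stand behind the plate, centred on it. Pushing.

Call:
step_arm(
  rows=[
    [0,0.01,0,0,0,0],
    [0,0.01,0,0,0,0],
    [0,0.008,0,0,0,0],
    [0,0.008,0,0,0,0],
    [0,0.008,0,0,0,0],
    [0,0.008,0,0,0,0],
    [-0.001,0.006,0,0,0,0],
  ],
)

```text
time: 11.18
position: [0.4979, -0.1116, 0.2429]
tool_rot: [0.7, 0.714, 0.0, 0.001]
ft_force: [0.3, -3.6, -0.7]
grip_width: 0.0006
grip_force: 1.7
```

Call:
step_arm(
  rows=[
    [0,0.004,0,0,0,0],
    [0,0.003,0,0,0,0],
    [0,0.002,0,0,0,0],
    [0,0,0,0,0,0],
  ],
)

```text
time: 11.68
position: [0.4977, -0.1028, 0.2428]
tool_rot: [0.7, 0.714, 0.0, 0.0]
ft_force: [0.1, -2.2, 0.1]
grip_width: 0.0003
grip_force: 1.0
```

Call:
step_arm(
  rows=[
    [0,0.002,0,0,0,0],
    [0,0.001,0,0,0,0],
    [0,0.001,0,0,0,0],
    [0,0,0,0,0,0],
  ],
)

```text
time: 12.18
position: [0.4976, -0.0989, 0.2428]
tool_rot: [0.7, 0.714, 0.0, 0.0]
ft_force: [2.8, -2.2, 0.1]
grip_width: 0.0005
grip_force: 1.3
```

Call:
step_arm(
  rows=[
    [0,0.001,0,0,0,0],
    [0,0.001,0,0,0,0],
    [0,0.001,0,0,0,0],
    [0,0,0,0,0,0],
  ],
)

```text
time: 12.68
position: [0.4976, -0.098, 0.2429]
tool_rot: [0.699, 0.715, -0.001, 0.002]
ft_force: [-0.7, -14.1, -0.9]
grip_width: 0.0007
grip_force: 6.8
```

Call:
step_arm(
  rows=[
    [0,0.001,0,0,0,0],
    [0,0.001,0,0,0,0],
    [0,0,0,0,0,0],
    [0,0,0,0,0,0],
  ],
)

```text
time: 13.18
position: [0.4977, -0.0975, 0.2429]
tool_rot: [0.699, 0.715, -0.002, 0.003]
ft_force: [-3.7, -21.1, -1.5]
grip_width: 0.0003
grip_force: 10.3
```

The end stop is holding at 21 N. I'll back off, lift clear and check.

Call:
step_arm(
  rows=[
    [0,-0.01,0,0,0,0],
    [0,-0.02,0,0,0,0],
    [0,-0.02,0,0,0,0],
    [0,0,0.03,0,0,0],
    [0,0,0.04,0,0,0],
    [0,0,0.05,0,0,0],
    [0,-0.06,0.03,0,0,0],
    [0,-0.06,0,0,0,0],
    [0,-0.06,0,0,0,0],
    [0,-0.06,0,0,0,0],
    [0,0,0,0,0,0],
    [0,0,0,0,0,0],
  ],
)

```text
time: 14.68
position: [0.4966, -0.38, 0.39]
tool_rot: [0.701, 0.714, 0.0, -0.001]
ft_force: [1.0, 1.5, 0.5]
grip_width: 0.0006
grip_force: 0.0
```

Run:
```python
from path import *
c=camera("top");cv2.imwrite("pics/t6.png",cv2.resize(c["pixels"][120:360,40:360],(800,600)))
print(get_obs()["position"],get_obs()["ft_force"]); W=cloud(c)
m=(W[...,2]>.088)&(W[...,2]<.1)&(W[...,1]<-.05)&(W[...,1]>-.25)&(W[...,0]<.56)&(W[...,0]>.38)
q=1e3*(W[m][:,:2]-t)@R; print("plate",m.sum(),np.percentile(q,[2,50,98],axis=0))
```

```text
[ 0.49687434 -0.37913179  0.39015367] [ 0.05014108  0.0654105  -0.05034553]
plate 221 [[-35.2840049  -79.40933896]
 [  3.61815404 -74.61668022]
 [ 44.24747971 -70.37045635]]
```

View pics/t6.png

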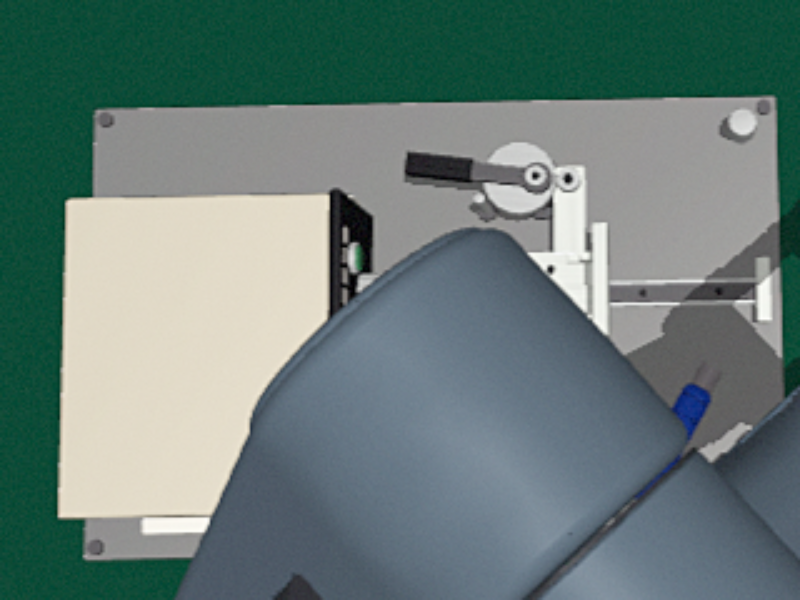

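The push plate (crop 600,265) now has its rear face at about -80 mm, which is home. The lever (crop 440,165) still points forward at low, and the hand is clear.

```bash
python3 -c "
from rig import hand_in; print(hand_in())"
```

```text
the job is handed in; nothing more can be done
None
```

The job is handed in, with no verdict returned: the eccentric was turned to low (about 0.09 rad), then the carriage was pushed to its end stop (push plate rear face measured at about -80 mm, home), with the hand clear and no loose thing seen to move.

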